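# Seat the probe guide and hold the thermometer stem centred in it

### The job

Take the aluminium guide from the cork mat and seat it flat and square, fully home, in the rectangular pocket on top of the little wooden stand, and let it go. Then pull the probe thermometer straight up out of its wooden holder and lower its steel stem through the hole of the seated guide touching neither guide nor stand, until the tip hangs well inside the cup below, about 2 cm beneath the rim, without touching the cup; finish while still holding the thermometer there, still and upright with the stem centred in the hole. Leave everything else where it is.

Things in the scene. Friction and masses are not known exactly. Their poses are not given: they have to be found in the camera images.
- guide: Loose aluminium guide, about 0.14 kg: flat rectangular base 76 (x) x 56 (y) x 8 mm with a square collar 34 x 34 mm, 28 mm high, in its middle (36 mm high in all; take it by the collar from above). A round vertical hole 20 mm wide runs right through the middle. Origin: centre of the underside; z up. It starts on the cork mat, turned at random; a half turn makes no difference.
- guide_top (a point): Centre of the mouth of the guide's hole, on top of the collar, 36 mm above the guide's underside.
- stand: Fixed wooden stand 120 (x) x 110 (y) mm, 82 mm high, on two side walls, open front and back. Its top has a rectangular pocket 80 (x) x 60 (y) mm, 8 mm deep, that takes the guide's base with 2 mm to spare on every side, flush with the top; its floor is a ledge round an opening of 62 x 42 mm. Origin: centre of the footprint; x along the pocket's long side.
- pocket (a point): Centre of the pocket at the height of its floor, 74 mm above the worktop; axes as the stand. The underside of the seated guide comes here.
- cup: White ceramic cup, 66 mm wide and 52 mm high, no handle, standing on the worktop under the stand's middle; its inner floor is about 5 mm above the worktop. Origin: centre of its underside. It stays there.
- mat: Fixed round cork mat, 140 mm wide, 5 mm thick, on which the guide lies at the start. Mat and holder may change sides.
- holder: Fixed pale wooden block 64 x 64 mm and 108 mm high with a vertical hole 16 mm wide in which the thermometer's stem hangs. Origin: centre of its underside.
- probe: Loose probe thermometer, about 0.09 kg, upright: black head with square sides 26 x 26 mm, 44 mm high, on a round flange 34 mm wide, 4 mm thick; below it a steel stem 7 mm thick, 100 mm long. Origin: on the axis at the flange's underside, which rests on the holder's top at the start (head's top 48 mm above it); z up, x and y square to the head's sides. Take it by the head from above.
- probe_tip (a point): Tip of the stem, 100 mm below the thermometer's origin, on its axis.
- probe_mid (a point): Point on the stem's axis 60 mm above the tip, 40 mm below the thermometer's origin; lies within the guide's hole when the tip hangs in the cup.
- moka: Bystander: aluminium moka pot 163 mm high with black handle. Origin: centre of its underside.
- sugar: Bystander: white plastic sugar dispenser 76 mm wide, about 138 mm high, flip-top lid. Origin: centre of its underside.
- spoonrest: Bystander: flat white ceramic spoon rest, 84 mm wide with a short handle to +y, and a spoon on it. Origin: underside, centre of the round part.
- tamper: Bystander: steel coffee tamper 50 mm wide, 76 mm high. Origin: centre of its underside.
- jug: Bystander: small steel milk jug 58 mm wide, 66 mm high, with handle. Origin: centre of its underside.
- timer: Bystander: round white kitchen timer 48 mm wide, 38 mm high. Origin: centre of its underside.
Not all that is in view belongs to the job. What is shaped like the stand but green is not meant. What is shaped like the guide but turquoise is not meant.

How it is judged:
By the outcome, as a careful person would: the job done as asked, in the order asked, and still so for the second after the job is handed in, while the arm keeps its last pose, push and grip.
It also fails if it takes over 67 s, if anything falls off the work surface, if the arm or the gripper's body presses on something with over 40 N, if the wrist force passes 120 N, or if a joint passes its speed limit or range.

### The arm

A 6-joint arm with a two-finger parallel gripper is mounted at the origin on the work surface. World frame = base frame: x ahead of the robot, y to its left, z up, the work surface at z = 0. Lengths are in mm, angles in rad, forces in N, time in s.
With the tool pointing down it reaches from about 350 to 975 mm from the base axis. Payload 7.1 kg.
Tool frame: the origin (TCP) lies between the finger pads; the fingertips stand 14 mm ahead of it and the grasp point (between the pads) lies 5 mm behind it (ctrl.tcp_to_tips is the distance from the TCP to the fingertips, in mm); z points along the fingers, y is the line along which they close (so a half turn about z gives the same grasp; the last joint's range is limited). The gripper opens to 88 mm and grips with 3 to 60 N. Pads are 20 mm wide; open, the fingers measure 115 mm over their backs; the gripper's body (75 mm by 178 mm) begins 61 mm behind the grasp point.
Start: joints at [1.22, 0.423, 1.63, -0, 1.089, -0.019], TCP at [203.559, 590.905, 236.675] pointing down, gripper open.
Joint ranges: [-3, 3], [-0.9, 2.11], [0.09, 2.58], [-1.31, 4.45], [0.11, 2.69], [-2.54, 2.54]. Speed limits (rad/s): [2.39, 2.39, 3.01, 3.14, 3.14, 3.14].

### API

Orientations are given as a rotation vector (axis times angle).
In Python, from workcell import ctrl gives the robot as it stands.
- The arm moves only by the tool apply_moves, never from a script. Its argument "series" is a list that holds one entry, the list of rows, each a list of 7 numbers: the shift along the tool's x, y, z in cm, then the turn, a rotation vector about the tool's x, y, z in degrees, then the opening, from 0 (shut) to 1 (fully open). A call has 1 to 12 rows; each row shifts and turns the commanded pose from where the row before left it, along the tool's axes as they then stand; what a row does not reach is not made up. A row lasts 1/10 s, in which the tool goes at most 50 mm and 8.59 degrees, less where a joint would pass 70% of its speed; a pose out of reach is approached as far as the arm can. A call with a gripper value outside its range is refused whole. The fingers move at their own pace and stop on an object; the grip force is fixed at half the most. Time passes only in rows, so rows that do not move let the fingers close. It gives the time, the measured TCP pose, the force and the opening at its end, in the units of the state.
- ctrl.get_obs(): the state, without advancing time (a new reading comes with each control period).
- ctrl.get_image(name): name is "scene" or "top"; returns a dict with "img" (400x640x3 uint8, blue, green, red), "K" (3x3 intrinsics, pixels), "cam_to_world" (4x4, takes a point from camera to world coordinates). Camera axes: x right, y down, z forward; pixel columns grow to the right and rows downward; lengths in mm; the calibration is good to about 2 mm. A picture is of the moment at which its call begins. There is no depth.
- ctrl.close_job(): hands the job in, once; it reports no verdict.
The state is a dict: "t": time; "qpos": joint angles; "qvel": joint speeds; "joint_torque": joint torques, N m; "ee_pos": TCP position; "orientation": TCP orientation; "ft_force": force on the tool from outside, world axes, zero at the start; "moment": the same for the moment, N m; "width": finger opening in mm.
Only numpy, scipy, OpenCV 4.12 (cv2) and the standard library are available. Lean on these libraries where they do the work, as an engineer would, in place of code of your own. Each camera call takes 0.05 s, during which the arm holds its last target. There are 200 camera calls.

## Working session

There is one attempt and no reset: what is moved stays moved. The work goes in short steps, Python scripts to look and compute and a tool call to move; the robot and the scene stay as the last step left them, time stands still between calls to the robot, and variables do not carry over. Pictures are saved under pics/ and viewed, on a budget of 10 in all, crops included, one or two more only if the job needs it, and the job is handed in when it is done.

Besides the shell and the picture viewer there is one more tool, called after "Call:" in YAML: its name, and indented under it one key for each argument. apply_moves: Moves the arm, as the interface text tells. Its arguments: {"type":"object","properties":{"series":{"type":"array","items":{"type":"array","items":{"type":"array","items":{"type":"number"}}}}},"required":["series"]}

```bash
mkdir -p pics; ls; python3 - <<'E'
from workcell import ctrl
import cv2,pickle
for n in("scene","top"):
    d=ctrl.get_image(n);cv2.imwrite(f"pics/{n}0.png",d["img"]);pickle.dump(d,open(f"pics/{n}0.pkl","wb"))
    print(n,d["K"],d["cam_to_world"].round(3))
print(ctrl.get_obs(),ctrl.tcp_to_tips)
E
```

```text
pics
scene [[433.27248457   0.         316.78881845]
 [  0.         433.27248457 197.01970415]
 [  0.           0.           1.        ]] [[ 6.990000e-01  4.150000e-01 -5.820000e-01  1.207575e+03]
 [ 7.150000e-01 -3.940000e-01  5.780000e-01 -6.626660e+02]
 [ 1.100000e-02 -8.200000e-01 -5.720000e-01  7.793960e+02]
 [ 0.000000e+00  0.000000e+00  0.000000e+00  1.000000e+00]]
top [[362.43499154   0.         322.7661635 ]
 [  0.         362.43499154 197.48820817]
 [  0.           0.           1.        ]] [[ 1.50000e-02 -9.81000e-01  1.95000e-01  3.95472e+02]
 [-1.00000e+00 -1.90000e-02 -1.60000e-02 -1.84510e+01]
 [ 1.90000e-02 -1.95000e-01 -9.81000e-01  8.88675e+02]
 [ 0.00000e+00  0.00000e+00  0.00000e+00  1.00000e+00]]
{'t': 0.1, 'qpos': array([ 1.22000063e+00,  4.23773996e-01,  1.63057665e+00, -1.39198371e-05,
        1.08860145e+00, -1.89934101e-02]), 'qvel': array([-3.75132265e-05, -2.03901505e-04, -1.27905684e-03, -6.07894378e-04,
       -1.45559973e-03, -1.39358538e-03]), 'joint_torque': array([-6.50626625e-04, -5.45606017e+01, -2.74324751e+01,  6.44742837e-02,
        1.87732698e-02, -5.68578128e-05]), 'ee_pos': array([203.40706904, 590.48073726, 235.98794866]), 'orientation': array([-5.18756885e-01, -3.09822484e+00,  2.10240823e-03]), 'ft_force': array([-0.68844842, -0.27986335,  0.08456901]), 'moment': array([ 0.01774778, -0.04214116,  0.03356977]), 'width': 87.93153885104047} 14.0
```

View pics/top0.png

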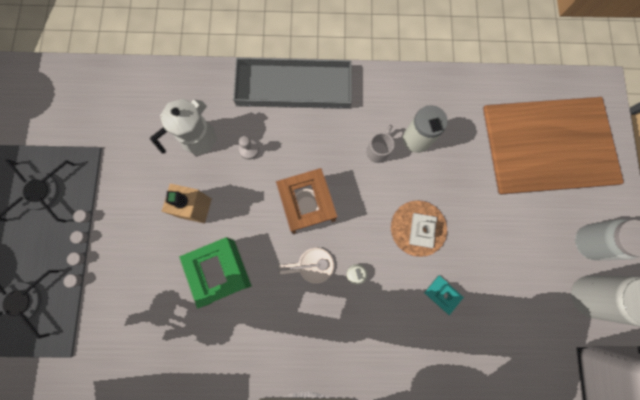

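View pics/scene0.png

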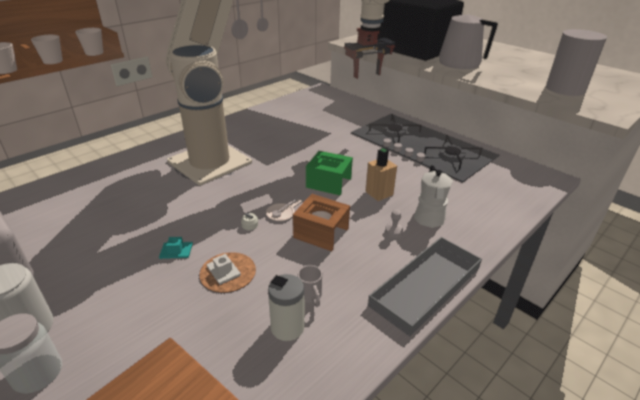

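The top view shows the guide on the mat (424,230), the brown stand (306,200), and the holder with probe (187,203). Next I'll look at enlarged crops.

```bash
python3 - <<'E'
import cv2,numpy as np
t=cv2.imread("pics/top0.png");s=cv2.imread("pics/scene0.png")
def c(i,u,v,k=4,w=100,h=75): 
    p=cv2.resize(i[v-h//2:v-h//2+h,u-w//2:u-w//2+w],None,fx=k,fy=k,interpolation=cv2.INTER_CUBIC)
    cv2.putText(p,f"{u-w//2},{v-h//2}",(5,15),0,.5,(0,0,255),1); return p
a=np.vstack([np.hstack([c(t,306,200),c(t,424,230)]),np.hstack([c(t,187,203),c(s,230,265)])])
cv2.imwrite("pics/c1.png",a)
E
```

```text
(no output)
```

View pics/c1.png

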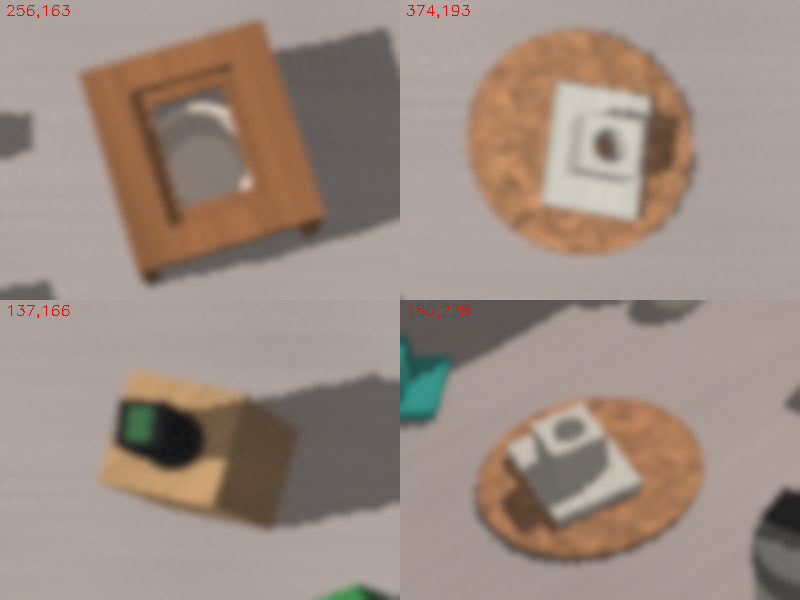

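```bash
python3 - <<'E'
import cv2,numpy as np
t=cv2.imread("pics/top0.png");s=cv2.imread("pics/scene0.png")
def c(i,u,v,k,w,h,g=1): 
    p=cv2.resize(i[v-h//2:v-h//2+h,u-w//2:u-w//2+w],None,fx=k,fy=k,interpolation=cv2.INTER_CUBIC)
    p=(255*(p/255.)**g).astype(np.uint8)
    cv2.putText(p,f"{u-w//2},{v-h//2} x{k}",(5,15),0,.5,(0,0,255),1); return p
a=np.vstack([np.hstack([c(s,322,222,5,80,60),c(s,382,170,5,80,60,.6)]),np.hstack([c(t,178,198,10,40,30,.5),c(s,382,159,10,40,30,.5)])])
cv2.imwrite("pics/c2.png",a)
E
```

```text
(no output)
```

View pics/c2.png

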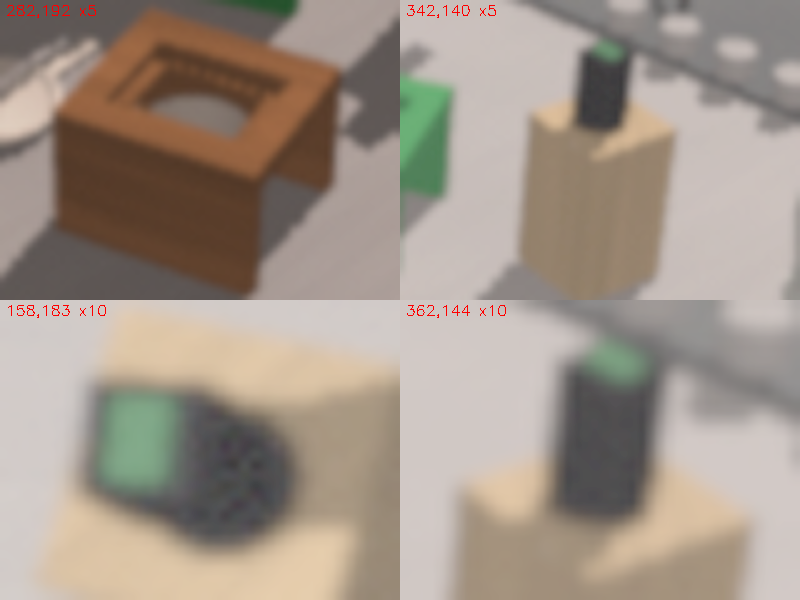

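```bash
cat > h.py <<'E'
import cv2,numpy as np
from scipy.ndimage import map_coordinates
def ray(d,p):
    p=np.atleast_2d(p).astype(float);K=d["K"];T=d["cam_to_world"]
    r=np.c_[(p-K[:2,2])/[K[0,0],K[1,1]],np.ones(len(p))]@T[:3,:3].T
    return T[:3,3],r
def plane(d,p,z):
    o,r=ray(d,p);return (o+r*((z-o[2])/r[:,2:]))[:,:2]
def proj(d,X):
    T=d["cam_to_world"];c=(np.atleast_2d(X)-T[:3,3])@T[:3,:3];u=c@d["K"].T;return u[:,:2]/u[:,2:]
def edge(g,a,b,w=3,trim=.15):
    "subpixel line through the strongest gradient near a-b"
    a,b=np.float64(a),np.float64(b);t=(b-a)/np.linalg.norm(b-a);n=np.array([-t[1],t[0]])
    s=np.arange(-w,w+.01,.1);P=[]
    for f in np.linspace(trim,1-trim,25):
        q=a+f*(b-a)+s[:,None]*n
        v=np.abs(np.gradient(map_coordinates(g,[q[:,1],q[:,0]],order=3)))
        v[v<v.max()*.5]=0;P.append(a+f*(b-a)+n*(s*v).sum()/v.sum())
    return cv2.fitLine(np.float32(P),cv2.DIST_HUBER,0,.01,.01).ravel()
def quad(g,c,w=3):
    L=[edge(g,c[i],c[(i+1)%4],w) for i in range(4)];out=[]
    for i in range(4):
        l,m=L[i-1],L[i];k=np.linalg.solve(np.c_[l[:2],-m[:2]],m[2:]-l[2:]);out.append(l[2:]+k[0]*l[:2])
    return np.array(out)
def rect(xy):
    "centre, sides, angles of sides mod 90 (deg)"
    e=np.roll(xy,-1,0)-xy
    return xy.mean(0).round(1),np.linalg.norm(e,axis=1).round(1),(np.degrees(np.arctan2(e[:,1],e[:,0]))%180).round(1)
E
cat > m0.py <<'E'
from h import *
import pickle
t=pickle.load(open("pics/top0.pkl","rb"));s=pickle.load(open("pics/scene0.pkl","rb"))
gb=lambda d:d["img"].astype(float).mean(2); sat=lambda d:(d["img"].max(2).astype(float)-d["img"].min(2))
B=lambda d:d["img"][...,0].astype(float)
def go(n,d,f,c,z,w=3):
    q=quad(f(d),c,w);print(n,q.round(1).tolist(),*rect(plane(d,q,z)))
A=lambda l,o,k:np.array(l)/k+o
go("stand top",t,sat,A([(80,75),(262,22),(322,215),(145,268)],(256,163),4),82)
go("stand scene",s,sat,A([(150,12),(338,72),(258,180),(57,112)],(282,192),5),82)
go("stand scene gb",s,gb,A([(150,12),(338,72),(258,180),(57,112)],(282,192),5),82)
go("guide base top",t,sat,A([(557,82),(652,97),(637,220),(543,205)],(374-100,193),4),13)
go("guide base top B",t,B,A([(557,82),(652,97),(637,220),(543,205)],(374-100,193),4),13)
go("collar scene",s,gb,A([(130,125),(183,103),(205,140),(150,165)],(180,228),4),41,2)
go("holder top",t,gb,A([(135,375-300),(245,397-300),(213,507-300),(100,480-300)],(137,166),4),108,2)
go("holder scene",s,sat,A([(530,118),(605,90),(675,130),(595,157)],(342-80,140),5),108,2)
for n,d in(("top",t),("scene",s)):
    hsv=cv2.cvtColor(d["img"],cv2.COLOR_BGR2HSV);m=cv2.inRange(hsv,(45,70,30),(80,255,255))
    u0,v0=(158,183) if n=="top" else (362,138)
    mm=np.zeros_like(m);mm[v0:v0+25,u0:u0+32]=m[v0:v0+25,u0:u0+32]
    p=np.argwhere(mm)[:,::-1].astype(np.float32);r=cv2.minAreaRect(p);print(n,"green",len(p),p.mean(0),r,plane(d,[p.mean(0)],156),rect(plane(d,cv2.boxPoints(r),156)))
E
python3 m0.py
```

```text
stand top [[275.3999938964844, 180.89999389648438], [321.0, 167.39999389648438], [337.0, 216.60000610351562], [290.29998779296875, 231.0]] [552.7   6.7] [109.1 120.1 109.1 120. ] [108.3  18.3 108.2  18.4]
stand scene [[311.20001220703125, 192.8000030517578], [350.0, 205.5], [332.6000061035156, 227.3000030517578], [292.1000061035156, 214.3000030517578]] [548.9   9.5] [122.6 108.1 118.9 113.1] [ 16.5 107.8  18.9 109.6]
stand scene gb [[310.1000061035156, 194.10000610351562], [350.29998779296875, 204.89999389648438], [332.70001220703125, 227.3000030517578], [292.1000061035156, 214.1999969482422]] [549.2   8.6] [121.8 110.7 119.2 105.8] [ 21.1 108.1  18.8 109.4]
guide base top [[412.6000061035156, 212.0], [436.3999938964844, 216.5], [434.0, 248.3000030517578], [408.29998779296875, 244.0]] [ 493.6 -277.2] [59.1 78.3 62.7 79.4] [ 80.3 173.1  81.4 170.4]
guide base top B [[412.70001220703125, 212.60000610351562], [435.3999938964844, 216.39999389648438], [432.70001220703125, 247.8000030517578], [408.79998779296875, 243.6999969482422]] [ 493.8 -276.2] [56.4 77.4 58.5 77.1] [ 81.3 172.6  81.1 
[... 324 characters left out ...]
9969482422]] [537.9 280.4] [66.1 58.2 60.6 67.8] [ 72.  168.8  80.3 173. ]
holder scene [[366.6000061035156, 161.89999389648438], [385.79998779296875, 158.60000610351562], [397.3999938964844, 165.1999969482422], [381.70001220703125, 171.1999969482422]] [538.3 283.8] [65.6 50.2 63.2 67.3] [ 64.7 172.5  79.9 172. ]
top green 68 [171.41176 196.54411] ((171.5, 196.5), (9.0, 7.0), 90.0) [[537.42010311 279.51845627]] (array([537.5, 279.3]), array([14.2, 18.8, 14.2, 18.8]), array([91.1,  5.4, 91.1,  5.6]))
scene green 13 [383.30768 150.     ] ((383.0, 150.0), (2.0, 4.0), 90.0) [[534.97900545 282.57627675]] (array([534.3, 281.9]), array([12. , 12.5, 11.9, 12.5]), array([ 46.7, 128.3,  46.7, 128.7]))
```

```bash
cat > plan.py <<'E'
import sys,numpy as np
from scipy.spatial.transform import Rotation as R
from workcell import ctrl
def Rt(p):
    c,s=np.cos(np.radians(p)),np.sin(np.radians(p));return R.from_matrix([[c,s,0],[s,-c,0],[0,0,-1]])
def plan(x,y,z,yaw,n,grip,p=None,r=None):
    if p is None:
        o=ctrl.get_obs();p=o["ee_pos"];r=R.from_rotvec(o["orientation"])
        X=r.as_matrix()[:,0];print("now",p.round(1),"yaw",np.degrees(np.arctan2(X[1],X[0])).round(1),"w",o["width"].round(1),"F",o["ft_force"].round(1),"t",o["t"])
    g=np.array([x,y,z]);w=(r.inv()*Rt(yaw)).as_rotvec()/n;dp=(g-p)/n;rows=[]
    for i in range(n):
        a=r.inv().apply(g-p)/(n-i)/10;b=np.degrees((r.inv()*Rt(yaw)).as_rotvec())/(n-i)
        a,b=a.round(2),b.round(1);p=p+r.apply(a)*10;r=r*R.from_rotvec(np.radians(b))
        rows.append([float(v) for v in (*a,*b)]+[grip])
    print(str(rows).replace(" ",""));return p,r
if __name__=="__main__":
    p=r=None
    for a in sys.argv[1:]:
        v=list(map(float,a.split(",")));p,r=plan(*v[:4],int(v[4]),v[5],p,r)
E
python3 plan.py 500,150,236,121,11,1 492.3,-276.7,130,81.6,11,1
```

```text
Traceback (most recent call last):
  File "plan.py", line 19, in <module>
    v=list(map(float,a.split(",")));p,r=plan(*v[:4],int(v[4]),v[5],p,r)
                                        ~~~~^^^^^^^^^^^^^^^^^^^^^^^^^^^
  File "plan.py", line 9, in plan
    X=r.as_matrix()[:,0];print("now",p.round(1),"yaw",np.degrees(np.arctan2(X[1],X[0])).round(1),"w",o["width"].round(1),"F",o["ft_force"].round(1),"t",o["t"])
                                                                                                     ^^^^^^^^^^^^^^^^
AttributeError: 'float' object has no attribute 'round'
```

```bash
sed -i 's/o\["width"\].round(1)/round(o["width"],1)/' plan.py
python3 plan.py 500,150,236,121,11,1 492.3,-276.7,130,81.6,11,1
```

```text
now [203.4 590.5 236. ] yaw 161.0 w 87.9 F [-0.7 -0.3  0.1] t 0.1
[[-3.85,-2.91,0.0,-0.0,0.0,3.6,1.0],[-4.03,-2.66,0.0,-0.0,0.0,3.6,1.0],[-4.19,-2.4,0.0,-0.0,0.0,3.6,1.0],[-4.33,-2.13,0.01,-0.0,0.0,3.6,1.0],[-4.46,-1.86,0.0,-0.0,0.0,3.7,1.0],[-4.57,-1.57,0.01,-0.0,0.0,3.6,1.0],[-4.65,-1.28,0.0,-0.0,0.0,3.7,1.0],[-4.73,-0.97,0.01,-0.0,0.0,3.6,1.0],[-4.78,-0.67,0.0,-0.0,0.0,3.7,1.0],[-4.81,-0.37,0.01,-0.0,0.0,3.6,1.0],[-4.83,-0.06,0.0,-0.1,0.0,3.7,1.0]]
[[-3.29,-2.06,0.97,0.0,0.0,3.6,1.0],[-3.41,-1.85,0.96,0.0,0.0,3.6,1.0],[-3.52,-1.63,0.97,0.0,0.0,3.6,1.0],[-3.62,-1.4,0.96,0.0,0.0,3.6,1.0],[-3.7,-1.18,0.97,0.0,0.0,3.6,1.0],[-3.76,-0.94,0.96,0.0,0.0,3.6,1.0],[-3.81,-0.7,0.97,0.0,0.0,3.6,1.0],[-3.85,-0.46,0.96,0.0,0.0,3.5,1.0],[-3.87,-0.23,0.97,0.0,0.0,3.6,1.0],[-3.88,0.02,0.96,0.0,0.0,3.5,1.0],[-3.87,0.25,0.97,0.1,0.0,3.6,1.0]]
```

Call:
apply_moves:
  series:
    - [[-3.8, -2.9, 0, 0, 0, 3.6, 1], [-4.0, -2.7, 0, 0, 0, 3.6, 1], [-4.2, -2.4, 0, 0, 0, 3.6, 1], [-4.3, -2.1, 0, 0, 0, 3.6, 1], [-4.5, -1.9, 0, 0, 0, 3.7, 1], [-4.6, -1.6, 0, 0, 0, 3.6, 1], [-4.6, -1.3, 0, 0, 0, 3.7, 1], [-4.7, -1.0, 0, 0, 0, 3.6, 1], [-4.7, -0.7, 0, 0, 0, 3.7, 1], [-4.8, -0.4, 0, 0, 0, 3.6, 1], [-4.8, -0.1, 0, 0, 0, 3.7, 1], [0, 0, 0, 0, 0, 0, 1]]

```text
t: 1.3
ee_pos: [499.4, 146.3, 236.6]
orientation: [1.556, 2.728, -0.0]
ft_force: [-0.2, 0.6, 0.3]
width: 88.0
```

```bash
python3 plan.py 492.3,-276.7,120,81.6,11,1
```

```text
now [499.4 146.3 236.6] yaw 120.6 w 88.0 F [-0.2  0.6  0.3] t 1.3
[[-3.28,-2.01,1.06,0.0,0.0,3.5,1.0],[-3.39,-1.81,1.06,0.0,0.0,3.5,1.0],[-3.5,-1.6,1.06,0.0,0.0,3.6,1.0],[-3.59,-1.38,1.06,0.0,0.0,3.5,1.0],[-3.67,-1.16,1.07,0.0,0.0,3.6,1.0],[-3.73,-0.92,1.06,0.0,0.0,3.5,1.0],[-3.78,-0.69,1.07,0.0,0.0,3.6,1.0],[-3.82,-0.45,1.06,0.0,0.0,3.5,1.0],[-3.84,-0.22,1.07,0.0,0.0,3.6,1.0],[-3.84,0.02,1.06,0.0,0.0,3.5,1.0],[-3.84,0.25,1.07,0.1,0.0,3.6,1.0]]
```

Call:
apply_moves:
  series:
    - [[-3.3, -2.0, 1.0, 0, 0, 3.5, 1], [-3.4, -1.8, 1.0, 0, 0, 3.5, 1], [-3.5, -1.6, 1.0, 0, 0, 3.6, 1], [-3.6, -1.4, 1.1, 0, 0, 3.5, 1], [-3.7, -1.2, 1.1, 0, 0, 3.6, 1], [-3.7, -0.9, 1.1, 0, 0, 3.5, 1], [-3.8, -0.7, 1.1, 0, 0, 3.6, 1], [-3.8, -0.4, 1.1, 0, 0, 3.5, 1], [-3.8, -0.2, 1.1, 0, 0, 3.6, 1], [-3.8, 0, 1.1, 0, 0, 3.5, 1], [-3.8, 0.2, 1.1, 0, 0, 3.6, 1], [0, 0, 0, 0, 0, 0, 1]]

```text
t: 2.5
ee_pos: [492.1, -274.3, 117.3]
orientation: [-2.375, -2.056, 0.001]
ft_force: [0.3, 2.0, -0.6]
width: 87.6
```

```bash
python3 plan.py 492.3,-276.7,31,81.6,8,1
python3 - <<'E'
from workcell import ctrl
import cv2,pickle
d=ctrl.get_image("scene");pickle.dump(d,open("pics/s1.pkl","wb"))
cv2.imwrite("pics/s1.png",cv2.resize(d["img"][160:310,130:330],None,fx=4,fy=4,interpolation=2))
E
```

```text
now [ 492.1 -274.3  117.3] yaw 81.8 w 87.6 F [ 0.3  2.  -0.6] t 2.5
[[-0.03,0.01,1.08,-0.0,0.0,0.0,1.0],[-0.03,0.01,1.08,-0.0,0.0,0.0,1.0],[-0.03,0.01,1.08,-0.0,0.0,0.0,1.0],[-0.03,0.01,1.08,-0.0,0.0,0.0,1.0],[-0.03,0.0,1.08,-0.0,0.0,0.0,1.0],[-0.03,0.01,1.08,-0.0,0.0,0.1,1.0],[-0.03,0.0,1.07,-0.0,0.0,0.0,1.0],[-0.03,0.01,1.08,-0.1,0.0,0.1,1.0]]
```

View pics/s1.png

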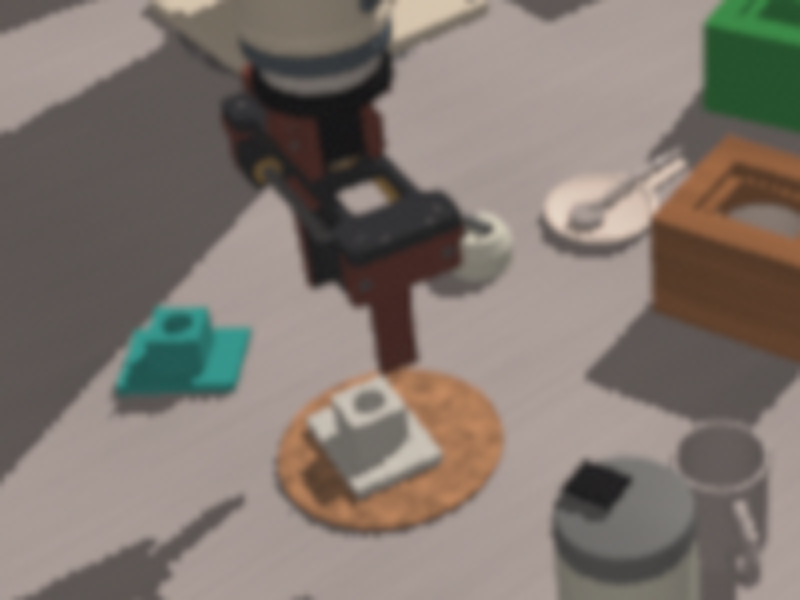

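The scene view shows the open gripper above the guide, its visible finger at about (395,330) and the collar at (370,400), and the way down is clear. Descending.

Call:
apply_moves:
  series:
    - [[-0.1, 0, 1.2, 0, 0, 0, 1], [-0.1, 0, 1.2, 0, 0, 0, 1], [0, 0, 1.2, 0, 0, 0, 1], [0, 0, 1.2, 0, 0, 0, 1], [0, 0, 1.2, 0, 0, 0, 1], [0, 0, 1.2, 0, 0, 0, 1], [0, 0, 1.0, 0, 0, 0, 1], [0, 0, 0.4, 0, 0, 0, 1], [0, 0, 0, 0, 0, 0, 1], [0, 0, 0, 0, 0, 0, 1]]

```text
t: 3.55
ee_pos: [492.4, -273.9, 32.8]
orientation: [2.371, 2.06, 0.0]
ft_force: [-0.3, 0.7, 0.0]
width: 87.9
```

Call:
apply_moves:
  series:
    - [[0, 0, 0, 0, 0, 0, 0.6], [0, 0, 0, 0, 0, 0, 0.45], [0, 0, 0, 0, 0, 0, 0.3], [0, 0, 0, 0, 0, 0, 0.2], [0, 0, 0, 0, 0, 0, 0.1], [0, 0, 0, 0, 0, 0, 0.1], [0, 0, 0, 0, 0, 0, 0.1], [0, 0, 0, 0, 0, 0, 0.1]]

```text
t: 4.35
ee_pos: [492.2, -273.8, 32.7]
orientation: [-2.371, -2.061, 0.0]
ft_force: [-0.7, 0.9, 0.3]
width: 34.2
```

```bash
cat > m1.py <<'E'
from h import *
import pickle
from workcell import ctrl
a=pickle.load(open("pics/scene0.pkl","rb"))
d=ctrl.get_image("scene");t=ctrl.get_image("top");pickle.dump((d,t),open("pics/s2.pkl","wb"))
def corner(d):
    g=d["img"].astype(float)[...,0];out=[]
    P=[(207,264.75),(219.5,283.5),(240,274.25)]
    L=[edge(g,P[0],P[1],3),edge(g,P[1],P[2],3)]
    k=np.linalg.solve(np.c_[L[0][:2],-L[1][:2]],L[1][2:]-L[0][2:]);c=L[0][2:]+k[0]*L[0][:2]
    X=plane(d,[c,c+L[0][:2],c+L[1][:2]],13);e=X[1:]-X[0]
    return c,X[0],np.degrees(np.arctan2(e[:,1],e[:,0]))%180
for q in(a,d):print(*corner(q))
z=np.hstack([cv2.resize(d["img"][225:300,180:280],None,fx=4,fy=4,interpolation=2),cv2.resize(t["img"][193:268,374:474],None,fx=4,fy=4,interpolation=2)])
cv2.imwrite("pics/s2.png",z)
E
python3 m1.py
```

```text
[217.9164  282.99777] [ 522.51467844 -312.92452765] [169.53870613  80.12351752]
[218.8265  284.02078] [ 526.82693352 -313.23779619] [170.45268536  85.94607617]
```

View pics/s2.png

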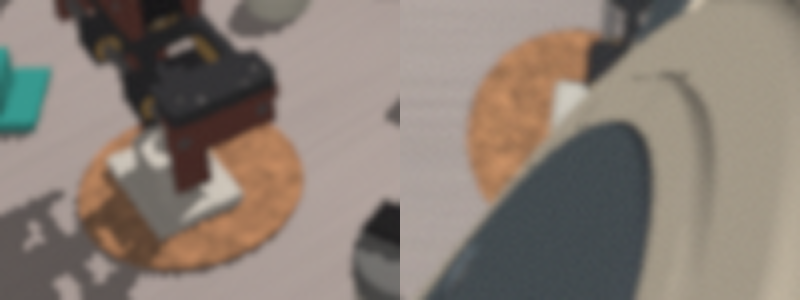

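Call:
apply_moves:
  series:
    - [[0, 0, 0, 0, 0, 0, 0.6], [0, 0, 0, 0, 0, 0, 1], [0, 0, 0, 0, 0, 0, 1], [0, 0, -2, 0, 0, 0, 1], [0, 0, -3, 0, 0, 0, 1], [0, 0, -3, 0, 0, 0, 1], [2, 0, -2, 0, 0, 0, 1], [4, 0, 0, 0, 0, 0, 1], [4, 0, 0, 0, 0, 0, 1], [4, 0, 0, 0, 0, 0, 1], [4, 0, 0, 0, 0, 0, 1], [2, 0, 0, 0, 0, 0, 1]]

```text
t: 5.65
ee_pos: [520.1, -73.1, 132.8]
orientation: [-2.369, -2.063, -0.0]
ft_force: [-0.1, -1.3, 0.6]
width: 87.6
```

```bash
cat > m2.py <<'E'
from h import *
import pickle
from workcell import ctrl
t=ctrl.get_image("top");s=ctrl.get_image("scene");pickle.dump((s,t),open("pics/s3.pkl","wb"))
t0=pickle.load(open("pics/top0.pkl","rb"));s0=pickle.load(open("pics/scene0.pkl","rb"))
B=lambda d:d["img"][...,0].astype(float);gb=lambda d:d["img"].astype(float).mean(2)
A=lambda l,o,k:np.array(l)/k+o
for n,d,f,c,z,w in [("t0",t0,B,0,13,3),("t1",t,B,0,13,3),("s0",s0,gb,1,41,2),("s1",s,gb,1,41,2)]:
    c=A([(557,82),(652,97),(637,220),(543,205)],(274,193),4) if c==0 else A([(130,125),(183,103),(205,140),(150,165)],(180,228),4)
    q=quad(f(d),c,w);print(n,q.round(1).tolist(),*rect(plane(d,q,z)))
cv2.imwrite("pics/s3.png",np.hstack([cv2.resize(s["img"][225:300,180:280],None,fx=4,fy=4,interpolation=2),cv2.resize(t["img"][193:268,374:474],None,fx=4,fy=4,interpolation=2)]))
E
python3 m2.py
```

```text
t0 [[412.70001220703125, 212.60000610351562], [435.3999938964844, 216.39999389648438], [432.70001220703125, 247.8000030517578], [408.79998779296875, 243.6999969482422]] [ 493.8 -276.2] [56.4 77.4 58.5 77.1] [ 81.3 172.6  81.1 171.1]
t1 [[411.6000061035156, 213.5], [435.6000061035156, 215.60000610351562], [432.8999938964844, 247.60000610351562], [407.5, 243.60000610351562]] [ 493.9 -275. ] [59.3 78.6 61.6 74.7] [ 85.9 172.5  82.1 170.6]
s0 [[211.0, 258.5], [226.5, 255.0], [231.3000030517578, 261.5], [217.60000610351562, 267.5]] [ 490.7 -276.9] [38.3 27.9 36.3 38.4] [ 65.5 169.7  81.5 170.9]
s1 [[211.1999969482422, 260.1000061035156], [224.1999969482422, 253.1999969482422], [232.8000030517578, 263.1000061035156], [217.39999389648438, 267.20001220703125]] [ 491.  -277.8] [37.3 44.4 37.7 31.5] [ 88.  173.2  68.3 174.6]
```

View pics/s3.png

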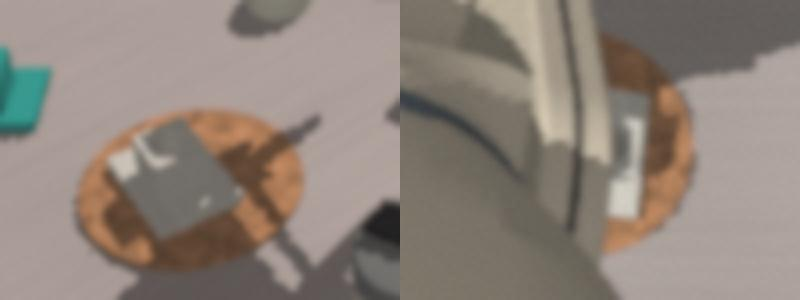

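The guide is still half hidden by the arm in the top view and in shadow in the scene view. I'll back off further and raise the tool.

Call:
apply_moves:
  series:
    - [[2, 0, -4, 0, 0, 0, 1], [4, 0, -4, 0, 0, 0, 1], [4, 0, -2, 0, 0, 0, 1], [4, 0, 0, 0, 0, 0, 1], [4, 0, 0, 0, 0, 0, 1], [4, 0, 0, 0, 0, 0, 1], [4, 0, 0, 0, 0, 0, 1], [2, 0, 0, 0, 0, 0, 1], [0, 0, 0, 0, 0, 0, 1]]

```text
t: 6.65
ee_pos: [559.1, 198.3, 227.9]
orientation: [2.369, 2.063, 0.001]
ft_force: [-0.1, -0.0, 0.1]
width: 87.9
```

```bash
python3 m2.py
```

```text
t0 [[412.70001220703125, 212.60000610351562], [435.3999938964844, 216.39999389648438], [432.70001220703125, 247.8000030517578], [408.79998779296875, 243.6999969482422]] [ 493.8 -276.2] [56.4 77.4 58.5 77.1] [ 81.3 172.6  81.1 171.1]
t1 [[412.6000061035156, 212.39999389648438], [435.3999938964844, 216.1999969482422], [432.79998779296875, 247.6999969482422], [408.79998779296875, 243.5]] [ 494.2 -276.2] [56.6 77.4 58.6 76.9] [ 81.6 172.7  81.1 171.2]
s0 [[211.0, 258.5], [226.5, 255.0], [231.3000030517578, 261.5], [217.60000610351562, 267.5]] [ 490.7 -276.9] [38.3 27.9 36.3 38.4] [ 65.5 169.7  81.5 170.9]
s1 [[211.3000030517578, 258.5], [226.3000030517578, 254.89999389648438], [231.5, 261.6000061035156], [217.60000610351562, 267.6000061035156]] [ 490.8 -276.9] [37.  29.  36.8 38. ] [ 67.  171.   81.1 169.7]
```

View pics/s3.png

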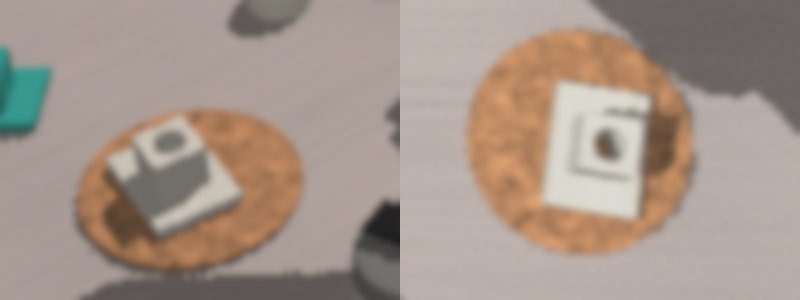

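```bash
python3 plan.py 491.8,-276.5,110,82,11,1
```

```text
now [558.4 196.  227.7] yaw 82.0 w 88.0 F [ 0.4  0.8 -0.1] t 6.75
[[-4.34,-0.0,1.07,-0.0,0.0,0.0,1.0],[-4.34,-0.0,1.07,-0.0,0.0,0.0,1.0],[-4.34,-0.0,1.07,-0.0,0.0,0.0,1.0],[-4.34,-0.0,1.07,-0.0,0.0,0.0,1.0],[-4.34,-0.0,1.08,-0.0,0.0,0.0,1.0],[-4.34,-0.0,1.07,-0.0,0.0,0.0,1.0],[-4.33,-0.0,1.08,-0.0,0.0,0.0,1.0],[-4.34,-0.01,1.07,-0.0,0.0,0.0,1.0],[-4.33,-0.0,1.08,-0.0,0.0,0.0,1.0],[-4.34,-0.01,1.07,-0.0,0.0,0.0,1.0],[-4.33,-0.0,1.08,-0.0,0.0,0.0,1.0]]
```

Call:
apply_moves:
  series:
    - [[-3, 0, 0.6, 0, 0, 0, 1], [-4.5, 0, 1, 0, 0, 0, 1], [-4.5, 0, 1, 0, 0, 0, 1], [-4.5, 0, 1, 0, 0, 0, 1], [-4.5, 0, 1, 0, 0, 0, 1], [-4.5, 0, 1, 0, 0, 0, 1], [-4.5, 0, 1, 0, 0, 0, 1], [-4.5, 0, 1, 0, 0, 0, 1], [-4.5, 0, 1.5, 0, 0, 0, 1], [-4.5, 0, 1.5, 0, 0, 0, 1], [-4.2, 0, 1.2, 0, 0, 0, 1], [0, 0, 0, 0, 0, 0, 1]]

```text
t: 7.95
ee_pos: [489.3, -280.7, 108.8]
orientation: [-2.377, -2.053, 0.002]
ft_force: [-1.1, -0.0, -0.6]
width: 87.6
```

```bash
python3 plan.py 491.8,-276.5,32.5,82,8,1
```

```text
now [ 489.3 -280.7  108.8] yaw 81.6 w 87.6 F [-1.1 -0.  -0.6] t 7.95
[[0.06,0.02,0.95,-0.0,0.0,-0.0,1.0],[0.06,0.02,0.95,-0.0,0.0,-0.1,1.0],[0.06,0.03,0.95,-0.0,0.0,-0.0,1.0],[0.05,0.02,0.96,-0.0,0.0,-0.1,1.0],[0.06,0.03,0.95,-0.0,0.0,-0.0,1.0],[0.05,0.02,0.96,-0.0,0.0,-0.1,1.0],[0.06,0.03,0.95,-0.0,0.0,-0.0,1.0],[0.05,0.02,0.96,-0.1,0.0,-0.1,1.0]]
```

Call:
apply_moves:
  series:
    - [[0, 0, 0, 0, 0, 0, 1], [0, 0, 0.5, 0, 0, 0, 1], [0, 0, 1, 0, 0, 0, 1], [0, 0, 1, 0, 0, 0, 1], [0, 0, 1, 0, 0, 0, 1], [0, 0, 0.5, 0, 0, 0, 1], [0, 0, 0, 0, 0, 0, 1], [0, 0, 0, 0, 0, 0, 1]]

```text
t: 8.75
ee_pos: [492.1, -275.2, 69.9]
orientation: [-2.371, -2.061, 0.0]
ft_force: [-0.9, -0.3, 1.4]
width: 87.9
```

```bash
python3 plan.py 491.8,-276.5,32.5,82,4,1
```

```text
now [ 492.1 -275.2   69.9] yaw 82.0 w 87.9 F [-0.9 -0.3  1.4] t 8.75
[[-0.03,-0.0,0.93,-0.0,-0.0,0.0,1.0],[-0.03,-0.0,0.94,-0.0,-0.0,0.0,1.0],[-0.03,-0.01,0.93,-0.0,-0.0,0.0,1.0],[-0.04,-0.0,0.94,-0.0,-0.0,0.0,1.0]]
```

Call:
apply_moves:
  series:
    - [[-0.1, 0, 0.8, 0, 0, 0, 1], [0, 0, 1, 0, 0, 0, 1], [0, 0, 1, 0, 0, 0, 1], [0, 0, 0.7, 0, 0, 0, 1], [0, 0, 0.2, 0, 0, 0, 0.7], [0, 0, 0, 0, 0, 0, 0.5], [0, 0, 0, 0, 0, 0, 0.3], [0, 0, 0, 0, 0, 0, 0.1], [0, 0, 0, 0, 0, 0, 0.1], [0, 0, 0, 0, 0, 0, 0.1], [0, 0, 0, 0, 0, 0, 0.1], [0, 0, 0, 0, 0, 0, 0.1]]

```text
t: 9.95
ee_pos: [491.9, -276.4, 33.2]
orientation: [2.371, 2.061, 0.0]
ft_force: [-1.1, -0.2, 1.4]
width: 33.9
```

Call:
apply_moves:
  series:
    - [[0, 0, -1, 0, 0, 0, 0.1], [0, 0, -2, 0, 0, 0, 0.1], [0, 0, -3, 0, 0, 0, 0.1], [0, 0, -3, 0, 0, 0, 0.1], [0, 0, -2, 0, 0, 0, 0.1], [0, 0, -1, 0, 0, 0, 0.1], [0, 0, 0, 0, 0, 0, 0.1], [0, 0, 0, 0, 0, 0, 0.1]]

```text
t: 10.75
ee_pos: [491.4, -276.1, 152.4]
orientation: [-2.37, -2.06, 0.0]
ft_force: [0.3, -0.1, -1.8]
width: 34.0
```

```bash
python3 plan.py 550.1,7.3,150,108.3,9,0.1
```

```text
now [ 491.4 -276.1  152.4] yaw 82.0 w 34.0 F [ 0.3 -0.1 -1.8] t 10.75
[[3.21,0.21,0.03,-0.0,-0.0,-2.9,0.1],[3.19,0.37,0.03,-0.0,-0.0,-2.9,0.1],[3.17,0.53,0.03,-0.0,-0.0,-2.9,0.1],[3.14,0.69,0.03,-0.0,-0.0,-2.9,0.1],[3.1,0.85,0.03,-0.0,-0.0,-2.9,0.1],[3.06,1.0,0.03,-0.0,-0.0,-3.0,0.1],[3.0,1.16,0.02,-0.0,-0.0,-2.9,0.1],[2.94,1.31,0.03,-0.0,-0.0,-3.0,0.1],[2.86,1.47,0.02,-0.0,-0.0,-2.9,0.1]]
```

Call:
apply_moves:
  series:
    - [[3.2, 0.2, 0, 0, 0, -2.9, 0.1], [3.2, 0.4, 0, 0, 0, -2.9, 0.1], [3.2, 0.5, 0, 0, 0, -2.9, 0.1], [3.1, 0.7, 0, 0, 0, -2.9, 0.1], [3.1, 0.9, 0, 0, 0, -2.9, 0.1], [3.1, 1.0, 0, 0, 0, -3.0, 0.1], [3.0, 1.2, 0, 0, 0, -2.9, 0.1], [2.9, 1.3, 0, 0, 0, -3.0, 0.1], [2.8, 1.4, 0, 0, 0, -2.9, 0.1], [0, 0, 0, 0, 0, 0, 0.1], [0, 0, 0, 0, 0, 0, 0.1], [0, 0, 0, 0, 0, 0, 0.1]]

```text
t: 11.95
ee_pos: [550.2, 5.6, 152.1]
orientation: [-1.84, -2.544, 0.002]
ft_force: [-0.3, -0.1, -2.2]
width: 34.0
```

```bash
python3 plan.py 550.1,7.3,113,108.3,5,0.1
```

```text
now [550.2   5.6 152.1] yaw 108.2 w 34.0 F [-0.3 -0.1 -2.2] t 11.95
[[0.03,0.01,0.78,-0.0,-0.0,-0.0,0.1],[0.03,0.01,0.78,-0.0,-0.0,-0.0,0.1],[0.03,0.01,0.78,-0.0,-0.0,-0.0,0.1],[0.04,0.01,0.79,-0.1,-0.0,-0.0,0.1],[0.03,0.01,0.78,-0.0,-0.0,-0.1,0.1]]
```

Lower to about 2–3 mm above the stand top and look.

Call:
apply_moves:
  series:
    - [[0.1, 0, 0.6, 0, 0, 0, 0.1], [0, 0, 0.9, 0, 0, 0, 0.1], [0, 0, 0.9, 0, 0, 0, 0.1], [0, 0, 0.8, 0, 0, 0, 0.1], [0.1, 0, 0.6, 0, 0, 0, 0.1], [0, 0, 0, 0, 0, 0, 0.1], [0, 0, 0, 0, 0, 0, 0.1]]

```text
t: 12.65
ee_pos: [550.3, 8.2, 114.9]
orientation: [-1.84, -2.546, 0.0]
ft_force: [0.1, -0.1, -1.1]
width: 33.9
```

```bash
python3 plan.py 550.1,7.3,102,108.3,5,0.1; python3 - <<'E'
from workcell import ctrl
import cv2,pickle,numpy as np
s=ctrl.get_image("scene");t=ctrl.get_image("top");pickle.dump((s,t),open("pics/s4.pkl","wb"))
cv2.imwrite("pics/s4.png",np.hstack([cv2.resize(s["img"][180:255,282:362],None,fx=6,fy=6,interpolation=2),cv2.resize(t["img"][160:235,266:346],None,fx=4,fy=6,interpolation=2)]))
E
```

```text
now [550.3   8.2 114.9] yaw 108.3 w 33.9 F [ 0.1 -0.1 -1.1] t 12.65
[[-0.02,-0.01,0.26,-0.0,-0.0,-0.0,0.1],[-0.01,-0.01,0.26,-0.0,-0.0,-0.0,0.1],[-0.02,-0.01,0.26,-0.0,-0.0,-0.0,0.1],[-0.01,-0.01,0.25,-0.0,-0.0,-0.0,0.1],[-0.02,-0.0,0.26,-0.0,-0.0,-0.0,0.1]]
```

View pics/s4.png

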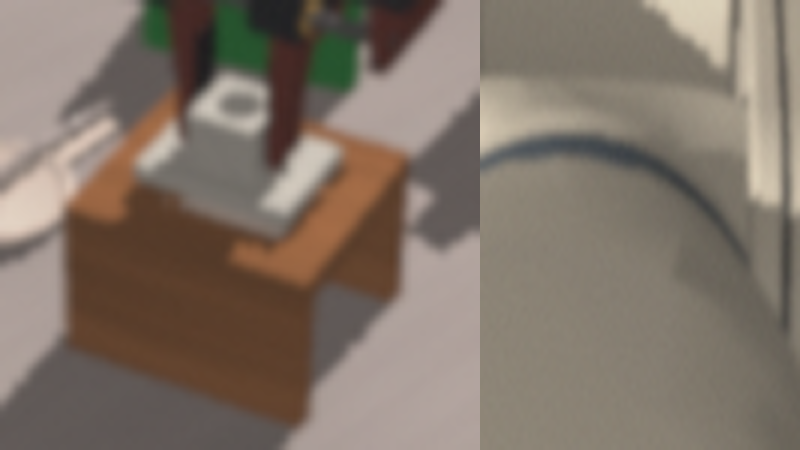

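The scene view shows the guide held square and level just above the pocket. Lowering gently while watching the force.

Call:
apply_moves:
  series:
    - [[-0.05, 0, 0.2, 0, 0, 0, 0.1], [0, 0, 0.2, 0, 0, 0, 0.1], [0, 0, 0.2, 0, 0, 0, 0.1], [0, 0, 0.1, 0, 0, 0, 0.1], [0, 0, 0.1, 0, 0, 0, 0.1], [0, 0, 0, 0, 0, 0, 0.1]]

```text
t: 13.35
ee_pos: [550.3, 7.7, 106.9]
orientation: [-1.84, -2.546, 0.0]
ft_force: [0.5, 0.2, -1.7]
width: 34.1
```

Call:
apply_moves:
  series:
    - [[0, 0, 0.1, 0, 0, 0, 0.1], [0, 0, 0.1, 0, 0, 0, 0.1], [0, 0, 0.1, 0, 0, 0, 0.1], [0, 0, 0.1, 0, 0, 0, 0.1], [0, 0, 0, 0, 0, 0, 0.1], [0, 0, 0, 0, 0, 0, 0.1]]

```text
t: 13.95
ee_pos: [550.4, 7.6, 103.0]
orientation: [-1.84, -2.546, 0.0]
ft_force: [0.5, -0.2, -1.5]
width: 34.0
```

Call:
apply_moves:
  series:
    - [[0, 0, 0.05, 0, 0, 0, 0.1], [0, 0, 0.05, 0, 0, 0, 0.1], [0, 0, 0.05, 0, 0, 0, 0.1], [0, 0, 0, 0, 0, 0, 0.1], [0, 0, 0, 0, 0, 0, 0.1]]

```text
t: 14.45
ee_pos: [550.5, 7.6, 102.2]
orientation: [1.84, 2.546, 0.0]
ft_force: [-1.6, 0.1, 5.8]
width: 34.0
```

Contact came at the predicted height (TCP 102.2), so the guide is home. Releasing and lifting.

Call:
apply_moves:
  series:
    - [[0, 0, 0, 0, 0, 0, 0.6], [0, 0, 0, 0, 0, 0, 1], [0, 0, 0, 0, 0, 0, 1], [0, 0, 0, 0, 0, 0, 1], [0, 0, -1, 0, 0, 0, 1], [0, 0, -3, 0, 0, 0, 1], [0, 0, -3, 0, 0, 0, 1], [0, 0, -3, 0, 0, 0, 1], [0, 0, -3, 0, 0, 0, 1], [0, 0, -1, 0, 0, 0, 1], [0, 0, 0, 0, 0, 0, 1]]

```text
t: 15.55
ee_pos: [551.3, 7.7, 243.2]
orientation: [1.838, 2.544, 0.003]
ft_force: [-0.7, 0.2, -0.3]
width: 88.1
```

```bash
python3 plan.py 535.5,200,240,91,10,1; python3 - <<'E'
from h import *
import pickle
t=pickle.load(open("pics/top0.pkl","rb"));s=pickle.load(open("pics/scene0.pkl","rb"))
# dark pixels (max channel) of head in both views
for n,d,(u,v,w,h) in(("top",t,(158,183,40,30)),("scene",s,(365,142,30,30))):
    m=d["img"].max(2)[v:v+h,u:u+w]; print(n);print("\n".join(" ".join(f"{x:3d}" for x in r) for r in m[:, :34]))
E
```

```text
now [551.3   7.7 243.2] yaw 108.3 w 88.1 F [-0.7  0.2 -0.3] t 15.55
[[1.88,0.45,0.03,0.0,0.0,1.7,1.0],[1.89,0.4,0.03,0.0,0.0,1.7,1.0],[1.9,0.34,0.03,0.0,0.0,1.7,1.0],[1.91,0.29,0.03,0.0,0.0,1.7,1.0],[1.92,0.23,0.03,0.0,0.0,1.7,1.0],[1.92,0.17,0.03,0.0,0.0,1.8,1.0],[1.92,0.11,0.03,0.1,0.0,1.7,1.0],[1.93,0.05,0.03,0.0,0.0,1.8,1.0],[1.93,-0.01,0.04,0.1,0.0,1.7,1.0],[1.93,-0.06,0.03,0.0,0.0,1.8,1.0]]
top
172 172 173 172 174 172 173 172 174 173 175 180 185 184 182 180 178 177 175 174 174 173 172 174 173 173 173 172 173 172 173 173 172 171
172 172 172 172 172 171 171 173 173 172 177 186 195 194 191 189 186 185 182 182 180 179 175 174 173 174 174 174 173 172 174 173 172 173
171 171 171 171 172 172 171 172 173 173 180 190 197 197 195 194 192 190 191 191 189 185 182 178 178 178 175 175 175 174 174 174 173 172
170 171 170 169 171 171 171 172 172 176 182 190 196 196 195 193 194 196 196 197 193 189 187 186 184 185 184 183 179 178 177 175 174 173
173 172 171 172 172 171 171 172 174 176 184 193 195 195 195 194 197 196 196 194 192 190 188 190 191 193 194 193 192 184 180 180 179 180
173 174 173 173 
[... 6289 characters left out ...]
 107 116 125 125 121 110 103  95  85  78  72  66  66  75  94 123 151 178 188 186 184 184 183 175 169
171 164 136 110 104 106 107 108 108 106 104 105 104 101  98  93  91  98 124 145 163 177 187 188 181 171 165 159 147 137
170 161 132 108 103 105 106 106 106 105 104 107 107 104 103 103 104 122 156 174 177 179 181 174 158 143 134 126 118 114
170 159 129 107 103 105 106 107 106 104 103 105 106 104 105 110 120 143 166 175 167 160 157 145 127 116 112 109 108 108
168 155 127 106 103 105 106 106 106 104 102 103 104 103 108 125 140 152 158 154 140 128 123 117 109 106 106 107 107 108
168 154 126 106 104 106 106 106 106 103 101 102 102 102 107 125 138 137 132 123 113 108 109 108 105 105 105 107 107 108
```

```bash
python3 - <<'E'
from workcell import ctrl
E
python3 plan.py 535.5,280,225,83.5,10,1
```

```text
now [551.3   7.7 243.2] yaw 108.3 w 88.1 F [-0.7  0.2 -0.3] t 15.55
[[2.64,0.7,0.18,0.0,0.0,2.5,1.0],[2.66,0.59,0.18,0.0,0.0,2.5,1.0],[2.69,0.47,0.18,0.0,0.0,2.5,1.0],[2.7,0.35,0.18,0.0,0.0,2.5,1.0],[2.72,0.24,0.18,0.0,0.0,2.5,1.0],[2.73,0.12,0.18,0.0,0.0,2.5,1.0],[2.73,-0.0,0.18,0.1,-0.0,2.4,1.0],[2.72,-0.12,0.18,0.0,0.0,2.5,1.0],[2.72,-0.23,0.19,0.1,-0.0,2.4,1.0],[2.7,-0.35,0.18,0.0,0.0,2.5,1.0]]
```

Call:
apply_moves:
  series:
    - [[2.6, 0.7, 0.2, 0, 0, 2.5, 1], [2.7, 0.6, 0.2, 0, 0, 2.5, 1], [2.7, 0.5, 0.2, 0, 0, 2.5, 1], [2.7, 0.3, 0.2, 0, 0, 2.5, 1], [2.7, 0.2, 0.2, 0, 0, 2.5, 1], [2.7, 0.1, 0.2, 0, 0, 2.5, 1], [2.7, 0, 0.2, 0, 0, 2.4, 1], [2.7, -0.1, 0.2, 0, 0, 2.5, 1], [2.7, -0.2, 0.2, 0, 0, 2.4, 1], [2.7, -0.3, 0.2, 0, 0, 2.5, 1], [0, 0, 0, 0, 0, 0, 1], [0, 0, 0, 0, 0, 0, 1]]

```text
t: 16.75
ee_pos: [533.9, 278.5, 219.7]
orientation: [-2.342, -2.094, 0.005]
ft_force: [-0.2, -0.1, 0.3]
width: 87.6
```

```bash
python3 plan.py 535.5,280,130,83.5,8,1;  python3 - <<'E'
from workcell import ctrl
import cv2,pickle,numpy as np
s=ctrl.get_image("scene");t=ctrl.get_image("top");pickle.dump((s,t),open("pics/s5.pkl","wb"))
cv2.imwrite("pics/s5.png",np.hstack([cv2.resize(s["img"][130:230,290:410],None,fx=4,fy=4,interpolation=2),cv2.resize(t["img"][150:250,260:340],None,fx=4,fy=4,interpolation=2)]))
E
```

```text
now [533.9 278.5 219.7] yaw 83.6 w 87.6 F [-0.2 -0.1  0.3] t 16.75
[[0.02,0.02,1.12,-0.0,0.0,0.0,1.0],[0.02,0.02,1.12,-0.0,0.0,0.0,1.0],[0.02,0.02,1.12,-0.0,0.0,0.0,1.0],[0.02,0.02,1.12,-0.0,0.0,0.0,1.0],[0.02,0.02,1.12,-0.0,0.0,0.0,1.0],[0.03,0.02,1.12,-0.0,0.0,0.0,1.0],[0.02,0.02,1.12,-0.1,0.1,0.1,1.0],[0.03,0.02,1.12,-0.0,0.0,0.0,1.0]]
```

View pics/s5.png

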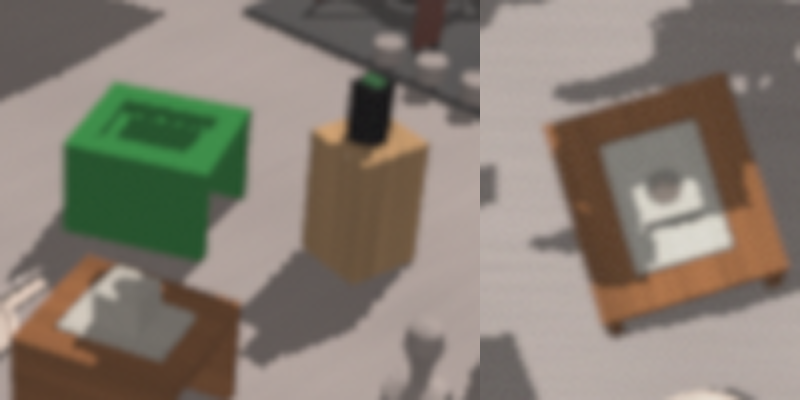

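The guide sits flush and square in the pocket; its hole shows at about top pixel (306,196.5). Now descending on the probe head.

Call:
apply_moves:
  series:
    - [[0.1, 0.1, 0.7, 0, 0, 0, 1], [0.1, 0.1, 1.3, 0, 0, 0, 1], [0, 0, 1.5, 0, 0, 0, 1], [0, 0, 1.5, 0, 0, 0, 1], [0, 0, 1.5, 0, 0, 0, 1], [0, 0, 1.3, 0, 0, 0, 1], [0, 0, 0.7, 0, 0, 0, 1], [0, 0, 0.4, 0, 0, 0, 1], [0, 0, 0, 0, 0, 0, 1], [0, 0, 0, 0, 0, 0, 1]]

```text
t: 17.85
ee_pos: [537.5, 280.7, 133.0]
orientation: [2.344, 2.092, 0.001]
ft_force: [0.1, -0.6, 0.1]
width: 88.1
```

```bash
python3 - <<'E'
from h import *
import pickle
s,t=pickle.load(open("pics/s5.pkl","rb"))
d=t;g=d["img"].astype(float).mean(2)
# guide base outline in pocket (z=82), collar, hole mouth
c=np.array([((599-480)/4+260,145/4+150),((693-480)/4+260,120/4+150),((733-480)/4+260,245/4+150),((641-480)/4+260,272/4+150)])
sat=d["img"].max(2).astype(float)-d["img"].min(2)
for f in(g,sat):
    q=quad(f,c,2);print("base",rect(plane(d,q,82)))
i=cv2.resize(d["img"][186:208,296:318],None,fx=1,fy=1).max(2);print(i)
E
python3 plan.py 535.5,280,130,83.5,2,1
```

```text
base (array([553.1,   6.6]), array([57.7, 76.5, 55.6, 76.7]), array([107.7,  17.2, 107.8,  18.7]))
base (array([552.9,   6.1]), array([58.8, 79.6, 57.7, 80.1]), array([107.7,  17.9, 108.2,  18.7]))
[[125 126 126 127 126 127 129 128 129 127 128 128 128 130 126 125 124 124
  120 112 102  97]
 [126 127 126 126 126 128 129 128 128 127 127 128 128 126 127 127 124 124
  124 116 104  97]
 [127 126 128 127 126 127 128 129 126 128 127 128 128 128 128 127 125 124
  124 117 106  98]
 [127 128 126 127 127 127 127 126 128 127 128 127 128 129 127 126 125 126
  125 121 111 101]
 [128 127 126 127 125 128 126 127 127 127 126 127 128 129 129 128 127 125
  124 122 115 103]
 [126 127 127 126 128 128 127 126 125 123 123 124 125 127 128 129 127 126
  125 124 118 106]
 [126 126 126 128 129 128 125 121 117 114 113 114 117 124 126 129 128 128
  126 126 121 110]
 [129 129 130 130 127 124 119 112 107 106 104 106 109 117 124 131 133 130
  128 126 121 113]
 [128 130 130 129 128 122 111 105 104 105 104 105 105 115 131 151 155 148
  135 128 124 116]
 [127 129 132 139 142 129 113 106 108 112 110 110 110 121 151 182
[... 586 characters left out ...]
 [126 129 140 169 198 213 214 214 213 210 210 210 209 206 201 194 181 169
  155 140 132 130]
 [125 128 136 158 190 210 215 215 213 209 204 196 187 175 163 151 138 130
  128 135 148 156]
 [123 126 132 153 186 205 206 201 195 183 169 156 143 134 127 125 123 132
  148 166 184 195]
 [121 126 131 150 174 183 175 165 154 144 134 128 125 130 143 153 157 170
  187 202 211 212]
 [118 126 130 143 160 155 143 138 142 147 150 154 160 169 186 197 200 206
  213 216 217 217]
 [118 124 130 140 150 143 137 156 176 188 194 199 201 205 213 214 215 217
  219 219 219 217]]
now [537.5 280.7 133. ] yaw 83.5 w 88.1 F [ 0.1 -0.6  0.1] t 17.85
[[-0.05,-0.1,0.15,0.0,-0.0,-0.0,1.0],[-0.04,-0.09,0.15,0.0,-0.0,-0.0,1.0]]
```

Call:
apply_moves:
  series:
    - [[-0.1, -0.2, 0.2, 0, 0, 0, 1], [0, 0, 0, 0, 0, 0, 0.8], [0, 0, 0, 0, 0, 0, 0.6], [0, 0, 0, 0, 0, 0, 0.45], [0, 0, 0, 0, 0, 0, 0.35], [0, 0, 0, 0, 0, 0, 0.25], [0, 0, 0, 0, 0, 0, 0.15], [0, 0, 0, 0, 0, 0, 0.05], [0, 0, 0, 0, 0, 0, 0.05], [0, 0, 0, 0, 0, 0, 0.05], [0, 0, 0, 0, 0, 0, 0.05]]

```text
t: 18.95
ee_pos: [535.1, 279.7, 130.5]
orientation: [2.344, 2.092, 0.0]
ft_force: [0.1, -0.5, -0.3]
width: 26.7
```

Call:
apply_moves:
  series:
    - [[0, 0, 0, 0, 0, 0, 0.05], [0, 0, -0.5, 0, 0, 0, 0.05], [0, 0, -1, 0, 0, 0, 0.05], [0, 0, -1.5, 0, 0, 0, 0.05], [0, 0, -1.5, 0, 0, 0, 0.05], [0, 0, -1.5, 0, 0, 0, 0.05], [0, 0, -1.5, 0, 0, 0, 0.05], [0, 0, -1.5, 0, 0, 0, 0.05], [0, 0, -1.5, 0, 0, 0, 0.05], [0, 0, -1, 0, 0, 0, 0.05], [0, 0, -0.5, 0, 0, 0, 0.05], [0, 0, 0, 0, 0, 0, 0.05]]

```text
t: 20.15
ee_pos: [535.3, 279.9, 251.2]
orientation: [2.344, 2.092, 0.001]
ft_force: [0.0, -0.6, -1.1]
width: 26.4
```

Call:
apply_moves:
  series:
    - [[0, 0, -0.5, 0, 0, 0, 0.05], [0, 0, -0.5, 0, 0, 0, 0.05], [0, 0, 0, 0, 0, 0, 0.05], [0, 0, 0, 0, 0, 0, 0.05]]

```text
t: 20.55
ee_pos: [535.0, 279.7, 260.4]
orientation: [-2.344, -2.092, 0.0]
ft_force: [0.2, 0.2, -1.2]
width: 26.2
```

```bash
python3 plan.py 550.4,7,255,83.5,11,0.05;python3 - <<'E'
from workcell import ctrl
import pickle
pickle.dump((ctrl.get_image("scene"),ctrl.get_image("top")),open("pics/s6.pkl","wb"))
E
```

```text
now [535.  279.7 260.4] yaw 83.5 w 26.2 F [ 0.2  0.2 -1.2] t 20.55
[[-2.45,0.42,0.05,-0.0,0.0,-0.0,0.05],[-2.45,0.42,0.05,-0.0,0.0,-0.0,0.05],[-2.45,0.42,0.05,-0.0,0.0,-0.0,0.05],[-2.45,0.42,0.05,-0.0,0.0,-0.0,0.05],[-2.45,0.42,0.05,-0.0,0.0,-0.0,0.05],[-2.45,0.42,0.05,-0.0,0.0,-0.0,0.05],[-2.44,0.42,0.05,-0.0,0.0,-0.0,0.05],[-2.45,0.42,0.05,-0.0,0.0,-0.0,0.05],[-2.44,0.42,0.05,-0.0,0.0,-0.0,0.05],[-2.45,0.42,0.05,-0.0,0.0,-0.0,0.05],[-2.44,0.42,0.04,-0.0,0.0,-0.0,0.05]]
```

Call:
apply_moves:
  series:
    - [[-1.2, 0.2, 0, 0, 0, 0, 0.05], [-2.4, 0.4, 0, 0, 0, 0, 0.05], [-2.8, 0.5, 0, 0, 0, 0, 0.05], [-2.8, 0.5, 0, 0, 0, 0, 0.05], [-2.8, 0.5, 0, 0, 0, 0, 0.05], [-2.8, 0.5, 0, 0, 0, 0, 0.05], [-2.8, 0.5, 0, 0, 0, 0, 0.05], [-2.8, 0.5, 0, 0, 0, 0, 0.05], [-2.8, 0.5, 0, 0, 0, 0, 0.05], [-2.4, 0.4, 0, 0, 0, 0, 0.05], [-1.3, 0.1, 0, 0, 0, 0, 0.05], [0, 0, 0, 0, 0, 0, 0.05]]

```text
t: 21.85
ee_pos: [549.9, 5.7, 260.4]
orientation: [-2.346, -2.089, 0.001]
ft_force: [-0.5, 1.1, -1.1]
width: 27.1
```

Call:
apply_moves:
  series:
    - [[0, 0, 0, 0, 0, 0, 0.05], [0, 0, 0, 0, 0, 0, 0.05], [0, 0, 0, 0, 0, 0, 0.05]]

```text
t: 22.15
ee_pos: [550.2, 8.2, 260.5]
orientation: [-2.343, -2.093, -0.0]
ft_force: [0.5, -0.0, -1.3]
width: 26.4
```

```bash
python3 plan.py 550.4,7,240,83.5,4,0.05;python3 - <<'E'
from workcell import ctrl
from h import *
import pickle
s=ctrl.get_image("scene");pickle.dump(s,open("pics/s7.pkl","wb"))
p=ctrl.get_obs()["ee_pos"];o=p-[0,0,22.5]
print("origin,tip,hole px",proj(s,[o,o-[0,0,100],[550.4,7,110]]))
cv2.imwrite("pics/s7.png",cv2.resize(s["img"][130:230,270:380],None,fx=6,fy=6,interpolation=2))
E
```

```text
now [550.2   8.2 260.5] yaw 83.6 w 26.4 F [ 0.5 -0.  -1.3] t 22.15
[[-0.03,0.01,0.51,-0.0,-0.0,0.0,0.05],[-0.03,0.01,0.51,-0.0,-0.0,0.0,0.05],[-0.03,0.0,0.52,-0.0,-0.0,0.0,0.05],[-0.03,0.01,0.51,-0.0,-0.0,0.1,0.05]]
origin,tip,hole px [[322.44144715 159.60982988]
 [321.75302457 192.73489195]
 [321.31202017 201.61887682]]
```

View pics/s7.png

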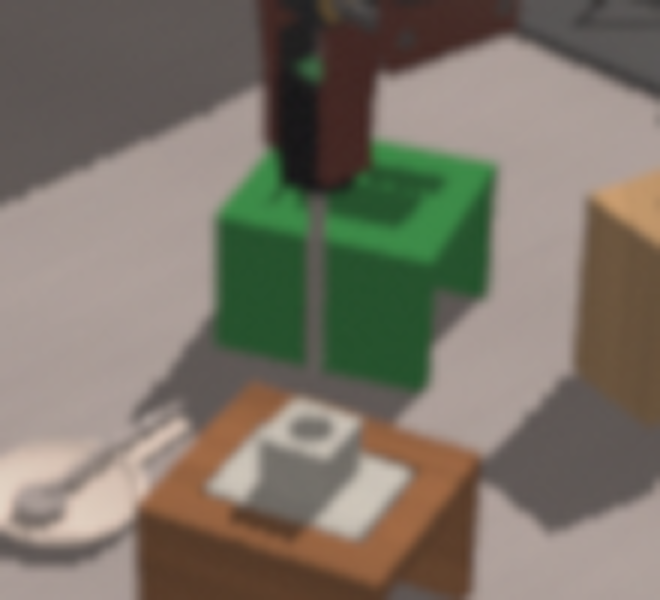

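The stem hangs vertical above the guide: tip at about (322.5,192), hole mouth at about (322,201.7) in the scene view. Measuring both sub-pixel.

```bash
cat > m3.py <<'E'
from workcell import ctrl
from h import *
import pickle,sys
s=pickle.load(open(sys.argv[1],"rb")) if len(sys.argv)>1 else ctrl.get_image("scene")
p=ctrl.get_obs()["ee_pos"];o=p-[0,0,22.5];im=s["img"].astype(float)
sat=im.max(2)-im.min(2);P=[]
for z in range(int(o[2])-85,int(o[2])-15,5):
    u,v=proj(s,[[o[0],o[1],z]])[0]
    c=np.arange(int(u)-6,int(u)+8);row=sat[int(round(v)),c];w=np.clip(np.median(np.r_[row[:3],row[-3:]])-row-15,0,None)
    P.append((z,(w*c).sum()/w.sum()-u,v))
P=np.array(P);print("stem col - pred, by z:",P[:,:2].round(2).tolist())
k=np.polyfit(P[:,0]-o[2]+100,P[:,1],1);print("tip offset px",k[1].round(2),"slope px/100mm",(k[0]*100).round(2))
# hole mouth: dark blob on collar top
g=cv2.resize(s["img"][190:215,308:336],None,fx=8,fy=8,interpolation=cv2.INTER_CUBIC).max(2)
m=(g<150).astype(np.uint8);n,l,st,ce=cv2.connectedComponentsWithStats(m)
for i in range(1,n):
    if 800<st[i,4]<6000:
        c=(ce[i]+.5)/8-.5+[308,190];print("blob",st[i]/8,c.round(2),plane(s,[c],110).round(1),"minus pred hole px",(c-proj(s,[[550.4,7,110]])[0]).round(2))
E
python3 m3.py pics/s7.pkl; python3 - <<'E'
import pickle
s=pickle.load(open("pics/s7.pkl","rb"));print(s["img"].max(2)[196:209,312:332])
E
```

```text
stem col - pred, by z: [[152.0, -0.03], [157.0, -0.05], [162.0, -0.05], [167.0, -0.11], [172.0, -0.17], [177.0, 0.09], [182.0, 0.14], [187.0, 0.14], [192.0, 0.11], [197.0, 0.05], [202.0, 0.01], [207.0, -0.18], [212.0, -0.14], [217.0, 0.1]]
tip offset px -0.04 slope px/100mm 0.07
blob [ 10.625   9.625   6.5     3.75  157.125] [321.36 200.99] [[548.4   9.1]] minus pred hole px [ 0.05 -0.63]
[[139 139 138 137 137 141 148 152 150 139 126 117 108 102  97  96  95  96
   96  95]
 [143 143 142 142 146 158 174 182 181 173 165 154 140 129 118 109 103  99
   97  95]
 [148 146 146 150 161 178 188 188 183 179 179 175 170 166 157 144 130 119
  108 102]
 [150 147 151 164 180 189 184 169 158 155 157 160 167 182 187 181 170 153
  133 119]
 [150 152 164 181 193 188 166 141 128 125 127 129 142 173 193 198 188 167
  146 135]
 [155 167 182 193 197 186 155 126 117 116 117 118 131 165 191 194 177 151
  142 143]
 [165 176 184 191 196 189 164 138 128 126 126 130 146 174 189 180 152 131
  138 147]
 [173 165 160 169 180 184 176 164 157 155 158 164 176 185 179 155 129 122
  137 149]
 [178 152 133 137 149 158 164 167 170 177 182 190 191 180 155 130 117 121
  137 146]
 [180 147 123 118 123 127 134 140 151 165 172 181 180 158 131 116 115 127
  146 149]
 [182 147 122 117 115 115 118 120 125 133 141 150 148 133 117 113 117 136
  165 172]
 [183 147 122 116 115 115 115 115 116 118 120 123 120 116 113 114 119 143
  178 193]
 [182 147 121 116 116 115 114 115 115 116 116 115 114 112 113 115 126 155
  186 199]]
```

Call:
apply_moves:
  series:
    - [[-0.08, 0, 0.4, 0, 0, 0, 0.05], [0, 0, 0.6, 0, 0, 0, 0.05], [0, 0, 0.6, 0, 0, 0, 0.05], [0, 0, 0.4, 0, 0, 0, 0.05], [0, 0, 0, 0, 0, 0, 0.05], [0, 0, 0, 0, 0, 0, 0.05]]

```text
t: 22.8
ee_pos: [550.2, 6.4, 240.4]
orientation: [-2.344, -2.091, 0.0]
ft_force: [0.2, -0.5, -1.2]
width: 26.5
```

```bash
python3 plan.py 550.2,7.4,154.5,83.5,4,0.05;python3 - <<'E'
from workcell import ctrl
from h import *
import pickle
s=ctrl.get_image("scene");pickle.dump(s,open("pics/s8.pkl","wb"))
cv2.imwrite("pics/s8.png",cv2.resize(s["img"][170:220,295:350],None,fx=12,fy=12,interpolation=2))
E
python3 m3.py pics/s8.pkl
```

```text
now [550.2   6.4 240.4] yaw 83.5 w 26.5 F [ 0.2 -0.5 -1.2] t 22.8
[[0.02,-0.0,2.15,-0.0,0.0,-0.0,0.05],[0.03,-0.0,2.15,-0.0,0.0,-0.0,0.05],[0.02,-0.0,2.14,-0.0,0.0,-0.0,0.05],[0.03,-0.01,2.15,-0.0,0.0,-0.0,0.05]]
stem col - pred, by z: [[133.0, 3.43], [138.0, nan], [143.0, nan], [148.0, -1.05], [153.0, 0.03], [158.0, 0.02], [163.0, -0.02], [168.0, -0.05], [173.0, -0.08], [178.0, -0.04], [183.0, -0.04], [188.0, -0.05], [193.0, -0.12], [198.0, -0.12]]
tip offset px nan slope px/100mm nanm3.py:10: RuntimeWarning: invalid value encountered in scalar divide
  P.append((z,(w*c).sum()/w.sum()-u,v))
```

View pics/s8.png

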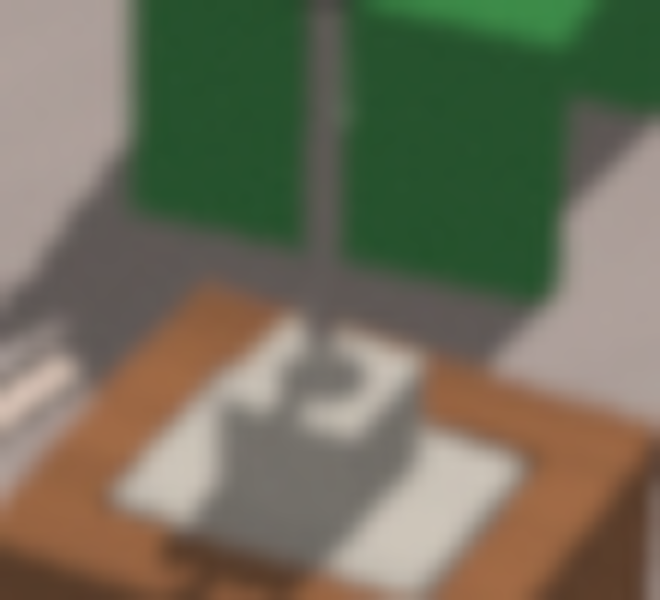

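The stem end is right above the hole mouth: stem and hole centres both lie at crop column 322, and the guide is flush. Lowering slowly.

Call:
apply_moves:
  series:
    - [[0.06, 0, 0.2, 0, 0, 0, 0.05], [0, 0, 0.4, 0, 0, 0, 0.05], [0, 0, 0.6, 0, 0, 0, 0.05], [0, 0, 0.6, 0, 0, 0, 0.05], [0, 0, 0.6, 0, 0, 0, 0.05], [0, 0, 0.6, 0, 0, 0, 0.05], [0, 0, 0.6, 0, 0, 0, 0.05], [0, 0, 0.6, 0, 0, 0, 0.05], [0, 0, 0.4, 0, 0, 0, 0.05], [0, 0, 0, 0, 0, 0, 0.05], [0, 0, 0, 0, 0, 0, 0.05]]

```text
t: 23.95
ee_pos: [550.3, 7.1, 194.5]
orientation: [2.344, 2.092, 0.0]
ft_force: [0.7, -1.3, -1.5]
width: 26.6
```

Call:
apply_moves:
  series:
    - [[0, 0, 0.3, 0, 0, 0, 0.05], [0, 0, 0.5, 0, 0, 0, 0.05], [0, 0, 0.6, 0, 0, 0, 0.05], [0, 0, 0.6, 0, 0, 0, 0.05], [0, 0, 0.6, 0, 0, 0, 0.05], [0, 0, 0.6, 0, 0, 0, 0.05], [0, 0, 0.5, 0, 0, 0, 0.05], [0, 0, 0.3, 0, 0, 0, 0.05], [0, 0, 0, 0, 0, 0, 0.05], [0, 0, 0, 0, 0, 0, 0.05], [0, 0, 0, 0, 0, 0, 0.05], [0, 0, 0, 0, 0, 0, 0.05]]

```text
t: 25.15
ee_pos: [550.5, 7.1, 154.8]
orientation: [2.344, 2.091, 0.001]
ft_force: [0.1, 0.6, -1.5]
width: 26.8
```

```bash
python3 - <<'E'
from workcell import ctrl
from h import *
import pickle
s=ctrl.get_image("scene");pickle.dump(s,open("pics/s9.pkl","wb"));o=ctrl.get_obs();print(o["ee_pos"],o["ft_force"],o["orientation"],abs(o["qvel"]).max(),o["t"])
cv2.imwrite("pics/s9.png",cv2.resize(s["img"][165:235,285:365],None,fx=8,fy=8,interpolation=2))
print(proj(s,[[550.3,7.2,z] for z in (110,120,130)]))
E
```

```text
[550.40170844   7.07928943 154.79929448] [ 0.06654669  0.99493854 -0.35320916] [2.34375770e+00 2.09147499e+00 6.16825187e-04] 0.00126425416281949 25.2
[[321.33879069 201.57295713]
 [321.40154845 198.49786733]
 [321.46493562 195.39193671]]
```

View pics/s9.png

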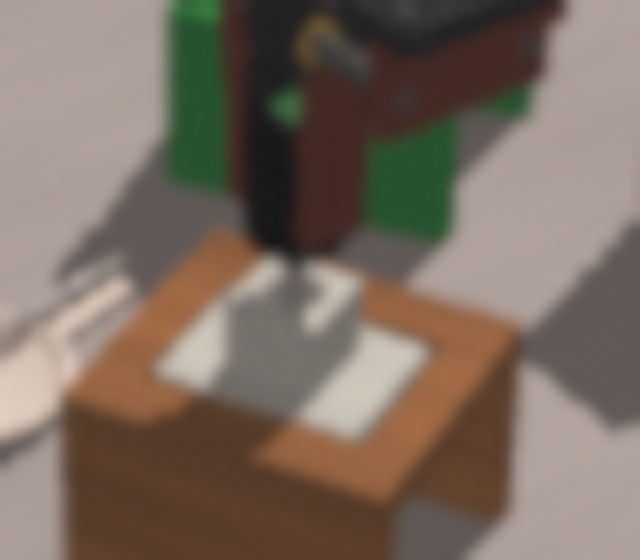

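The stem passes into the hole with the guide unmoved (its right corner stays at about (339,208)). Forces are near zero and the arm is still, so I'm handing in.

```bash
python3 -c "
from workcell import ctrl
print(ctrl.close_job())"
```

```text
the job is handed in; nothing more can be done
None
```

I seated the guide in the stand's pocket and released it. I then drew the thermometer straight up out of its holder and lowered its stem through the guide's hole. I handed in at about 25 s of the 67 s, with the thermometer still held in the gripper.

**Last checks**
- **Guide:** it touched the pocket floor at the expected height (TCP 102.2 mm), with a push of about 6 N. Pictures after release show it flush and square, and it did not visibly move when the stem went in.
- **Thermometer:** the tip should be at about z = 32 mm, 20 mm below the cup rim. This comes from the measured TCP height and the grasp, because the tip cannot be seen inside the cup. The tool is upright and still, and force readings while lowering stayed within sensor noise (about 1.5 N).

**Where checks disagreed or were weak**
- **Camera agreement:** the two cameras disagreed by up to 3.5 mm on the stand's position. I settled x from the measured guide grasp, and y from the stem and hole lining up in the scene view. My estimate is that the stem is centred to within about 1.5 mm.
- **Poor measurements:** some edge measurements of the guide on the mat were spoiled by shadow or by the arm blocking the view, so I did not use them. One automatic stem and hole check just before lowering also failed, and I judged that step from the picture instead.
- **Pictures:** I viewed 13, three over the budget of 10 and one past the allowance.

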